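# Find a plate's size on a step gauge by sliding it from slot to slot

### The job

One blue T-shaped plate lies on the aluminium base plate of the step gauge. Without lifting it, slide it so that its tab is offered squarely to the narrowest slot, then to each next wider slot in turn, and in the first slot that accepts it push it gently fully home, shoulders against the comb; leave it there and never put the tab into a looser slot. Leave the other two plates on their pad, and the brass pins, the mouse and the mug, where they are.

Things in the scene. Friction and masses are not known exactly. Their poses are not given: they have to be found in the camera images.
- gauge: Fixed step gauge: aluminium base plate, x -175 to 130, y -210 to 210 mm about the origin (on the desk), top at z = 8 mm, with a dark steel comb: front face at x = 85, 44 mm deep, y -107 to 107, top at z = 32 mm. Five open-topped slots, 32 mm deep along x, 14 mm walls between, mouth corners rounded at 2 mm. x points into the slots, y towards the wider ones
- slot1 (a point): Mouth of slot 1, 12 mm wide (the narrowest): its middle, in the comb's front face, 12 mm above the base plate (20 mm above the desk); at y = -87 mm of the gauge, axes as the gauge's
- slot2 (a point): Mouth of slot 2, 19 mm wide: its middle, in the comb's front face, 12 mm above the base plate (20 mm above the desk); at y = -57.5 mm of the gauge, axes as the gauge's
- slot3 (a point): Mouth of slot 3, 26 mm wide: its middle, in the comb's front face, 12 mm above the base plate (20 mm above the desk); at y = -21 mm of the gauge, axes as the gauge's
- slot4 (a point): Mouth of slot 4, 33 mm wide: its middle, in the comb's front face, 12 mm above the base plate (20 mm above the desk); at y = 22.5 mm of the gauge, axes as the gauge's
- slot5 (a point): Mouth of slot 5, 40 mm wide (the widest): its middle, in the comb's front face, 12 mm above the base plate (20 mm above the desk); at y = 73 mm of the gauge, axes as the gauge's
- plate_a_mid (a point): One of three blue metal T plates (0.25 to 0.5 kg): body 60 (x) by 90 (y) by 24 mm high; tab as high, 28 mm long, in the middle of its +x side. The tabs are 16, 23 and 30 mm wide; which plate has which is not told. One plate lies on the gauge's base plate (which one varies), two on a black pad at the right (-y). Point: centre of the 60 by 90 body, half-way up; x to the tab
- plate_a_nose (a point): Middle of the end face of that plate's tab, half-way up, 58 mm ahead (x) of its centre point. The end corners are rounded at 2 mm: a refused tab may still dip about 2 mm into a mouth
- plate_b_mid (a point): Another of the three blue T plates, as plate_a but for the tab's width; same point and axes
- plate_b_nose (a point): Middle of the end face of the tab of that plate (b), half-way up, 58 mm ahead (x) of its centre point
- plate_c_mid (a point): Another of the three blue T plates, as plate_a but for the tab's width; same point and axes
- plate_c_nose (a point): Middle of the end face of the tab of that plate (c), half-way up, 58 mm ahead (x) of its centre point
- pin_left_mid (a point): Loose brass setting pin standing on the gauge's base plate near its wide-slot end, 18 mm in diameter, 40 mm high, 80 g; this point is half-way up
- pin_right_mid (a point): The same kind of pin, near the narrow-slot end of the base plate
- pin_front_mid (a point): The same kind of pin, near the base plate's edge towards the robot
- mouse: Loose black computer mouse on the desk, 100 by 60 by 34 mm; origin under its centre
- mug: Loose white mug on the desk, 76 mm in diameter, 90 mm high; origin under its centre
Not all that is in view belongs to the job. What is shaped like the part that bears plate_a_mid but red is not meant.

How it is judged:
By the outcome, as a careful person would: the job done as asked, in the order asked, and still so for the second after the job is handed in, with the robot touching nothing.
It also fails if it takes over 72 s, if anything falls off the work surface, if the arm or the gripper's body presses on something with over 40 N, if the wrist force passes 120 N, or if a joint passes its speed limit or range.

### The arm

A 6-joint arm with a two-finger parallel gripper is mounted at the origin on the work surface. World frame = base frame: x ahead of the robot, y to its left, z up, the work surface at z = 0. Lengths are in m, angles in rad, forces in N, time in s.
With the tool pointing down it reaches from about 0.375 to 0.9 m from the base axis. Payload 3.1 kg.
Tool frame: the origin (TCP) lies at the very end of the fingers, on their centre line; the grasp point (between the pads) lies 19 mm behind it (manip.hold_point_z is the distance from the TCP to the grasp point, in m); y points along the fingers, z is the direction in which the jaws open and shut, and the axes are right-handed (so a half turn about y gives the same grasp; the last joint's range is limited). The gripper opens to 85 mm and grips with 20 to 120 N. Pads are 22 mm wide; open, the fingers measure 114 mm over their backs; the gripper's body (76 mm by 85 mm) begins 54 mm behind the grasp point. The pads swing forward as they close: fully open they stand 13 mm farther back than shut.
Start: joints at [1.141, 0.527, 1.433, -0, 1.181, -0.178], TCP at [0.156, 0.605, 0.231] pointing down, gripper open.
Joint ranges: [-3.08, 3.08], [-0.75, 2.2], [0.22, 2.44], [-1.43, 4.57], [0, 2.65], [-2.85, 2.85]. Speed limits (rad/s): [2.79, 2.79, 3.14, 3.14, 3.14, 3.14].

### API

Orientations are given as a unit quaternion [x, y, z, w].
In Python, from station import manip, eyes, workorder gives the robot as it stands. The module is installed in compiled form; this text tells all that it offers.
- The arm moves only by the shell command python3 -m jog 'ROWS' [OPENING] [FORCE]. ROWS is JSON, a list of rows, each a list of 2 entries, a list of its own where there are three numbers: the shift along the tool's x, y, z in cm, then the turn about the tool's y in rad. A call has 1 to 20 rows; each row is the pose to reach, as a shift and turn from the pose commanded when the call began, along the tool's axes at that moment; what a row does not reach only later rows make up. A row lasts 1/12 s, in which the tool goes at most 41.7 mm and 7.16 degrees, less where a joint would pass 70% of its speed; a pose out of reach is approached as far as the arm can. A call with a gripper value outside its range is refused whole. OPENING is the finger opening in cm, from 0 to 8.54, set as the call begins (- or left out, the last holds). The fingers move at their own pace and stop on an object; FORCE is the grip in N (left out, the last holds). Time passes only in rows, so rows that repeat a pose let the fingers close. It gives the time, the measured TCP pose, the force and the opening at its end, in the units of the state.
- manip.sense(): the state, without advancing time (a new reading comes with each control period).
- eyes.snapshot(name): name is "scene" or "top" or "wrist"; returns a dict with "frame" (384x512x3 uint8, red, green, blue), "vfov" (degrees; the focal length in pixels is half the picture's height over the tangent of half this angle, whatever the lens; pixels are square), "cx", "cy" (the principal point, pixels), "k1" (the pictures are not rectified: a ray, as slopes to the right and down, at radius r is drawn at 1 + k1 r^2 times it, then the intrinsics apply), "rvec" (rotation vector, rad) and "tvec" (3), from world to camera coordinates, as OpenCV has them. Camera axes: x right, y down, z forward; pixel columns grow to the right and rows downward; lengths in m; the calibration is good to about 2 mm. A picture is of the moment at which its call begins. There is no depth.
- workorder.sign_off(): hands the job in, once; it reports no verdict.
The state is a dict: "t": time; "q": joint angles; "qd": joint speeds; "tau": joint torques, N m; "tcp_pos": TCP position; "tool_rot": TCP orientation; "force": force on the tool from outside, world axes, zero at the start; "ft_torque": the same for the moment, N m; "finger_gap": opening from 0.0 (shut) to 1.0 (fully open).
Only numpy, scipy, OpenCV 4.12 (cv2) and the standard library are available. Lean on these libraries where they do the work, as an engineer would, in place of code of your own. Each camera call takes 0.05 s, during which the arm holds its last target. There are 200 camera calls.

## Working session

There is one attempt and no reset: what is moved stays moved. The work goes in short steps, Python scripts to look and compute and a shell command to move; the robot and the scene stay as the last step left them, time stands still between calls to the robot, and variables do not carry over. Pictures are saved under pics/ and viewed, about 8 in all and at most 12, crops included, and the job is handed in when it is done.

```bash
ls; mkdir -p pics
cat > h.py <<'E'
import numpy as np, cv2
from station import manip, eyes, workorder
from scipy.spatial.transform import Rotation as R
def snap(n,save=None):
    s=eyes.snapshot(n)
    if save: cv2.imwrite('pics/'+save,cv2.cvtColor(s['frame'],cv2.COLOR_RGB2BGR))
    return s
def cam(s):
    f=s['frame'].shape[0]/2/np.tan(np.radians(s['vfov'])/2)
    return f,cv2.Rodrigues(np.array(s['rvec'],float))[0],np.array(s['tvec'],float).ravel()
def ray2plane(s,uv,z):
    f,Rm,t=cam(s); uv=np.atleast_2d(np.array(uv,float))
    d=(uv-[s['cx'],s['cy']])/f; u=d.copy()
    for _ in range(20): u=d/(1+s['k1']*(u**2).sum(1,keepdims=True))
    D=np.c_[u,np.ones(len(u))]@Rm; C=-Rm.T@t
    return C+D*((z-C[2])/D[:,2])[:,None]
def proj(s,P):
    f,Rm,t=cam(s); c=np.atleast_2d(P)@Rm.T+t; u=c[:,:2]/c[:,2:]
    return u*(1+s['k1']*(u**2).sum(1,keepdims=True))*f+[s['cx'],s['cy']]
E
python3 - <<'E'
from h import *
a=snap('top','top1.png'); b=snap('scene','scene1.png'); 
for s in (a,b): print(s['vfov'],s['k1'],cam(s)[0],-cam(s)[1].T@cam(s)[2])
st=manip.sense();print({k:np.round(v,3).tolist() for k,v in st.items()}, manip.hold_point_z)
print(R.from_quat(st['tool_rot']).as_matrix().round(3))
E
```

```text
pics
51.525938543170184 -0.07121332564222184 397.82704329427725 [ 0.3041537  -0.00347282  1.38023064]
56.797543424128506 -0.05919141592095458 355.1147672289934 [ 1.2119448  -0.14380128  0.79068226]
{'t': 0.1, 'q': [1.14, 0.528, 1.434, -0.0, 1.181, -0.178], 'qd': [-0.0, -0.001, -0.003, 0.002, -0.001, -0.001], 'tau': [0.0, -44.33, -17.859, -0.0, 0.004, -0.0], 'tcp_pos': [0.155, 0.605, 0.23], 'tool_rot': [0.702, -0.089, 0.089, -0.701], 'force': [0.559, -0.336, 0.576], 'ft_torque': [-0.0, 0.012, -0.019], 'finger_gap': 1.0} 0.0187
[[ 0.968 -0.001  0.249]
 [-0.249 -0.002  0.968]
 [-0.    -1.    -0.002]]
```

View pics/top1.png

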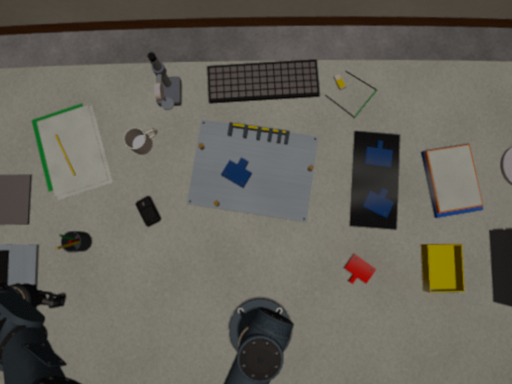

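View pics/scene1.png

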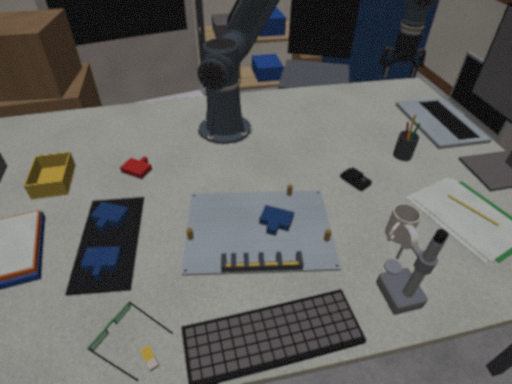

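Top view shows the base plate with corners around (202,122), (317,136), (306,219) and (190,205), with the comb on its far side. The blue T is at about (237,172), tab up-right. Pins are at (201,146), (310,168) and (216,203), the other plates on the pad at right, and the red T is a decoy.

```bash
cat > m.py <<'E'
from h import *
def tpose(s,box=None,z=0.032,minA=60):
    """blue T plates by colour: (centroid of top face) + tab direction, world"""
    hsv=cv2.cvtColor(s['frame'],cv2.COLOR_RGB2HSV)
    m=cv2.inRange(hsv,(100,140,40),(125,255,255)); 
    cs,_=cv2.findContours(m,cv2.RETR_EXTERNAL,cv2.CHAIN_APPROX_NONE)
    return m,[c for c in cs if cv2.contourArea(c)>minA]
E
python3 - <<'E'
from m import *
s=snap('top'); m,cs=tpose(s)
for c in cs:
    P=ray2plane(s,c[:,0,:],0.032)[:,:2]*1000
    (cx,cy),(w,h),a=cv2.minAreaRect(P.astype(np.float32))
    M=cv2.moments(P.astype(np.float32)); print('T',c.mean(0).round(),'area',cv2.contourArea(P.astype(np.float32)),'cent',M['m10']/M['m00'],M['m01']/M['m00'],'rect',cx,cy,w,h,a)
hsv=cv2.cvtColor(s['frame'],cv2.COLOR_RGB2HSV)
for n,p in dict(base=(270,200),desk=(270,235),comb=(262,137),pin=(310,168),T=(236,175)).items(): print(n,hsv[p[1],p[0]])
# base plate corners
C=ray2plane(s,[(202,122),(317,136),(306,219),(190,205)],0.008)[:,:2]*1000
print(C.round(), [np.linalg.norm(C[i]-C[(i+1)%4]).round() for i in range(4)])
print('pins',(ray2plane(s,[(201,146),(310,168),(216,203)],0.04)*1000).round())
E
```

```text
T [[456. 212.]] area 968.9753475170583 cent 386.16443202195967 -680.5057969780682 rect 387.53753662109375 -687.206787109375 27.974163055419922 168.35775756835938 0.43770256638526917
T [[379. 208.]] area 2847.6818386469968 cent 402.76596180810077 -416.8032187035389 rect 398.2537536621094 -408.90240478515625 96.94715881347656 51.26656723022461 89.32523345947266
T [[237. 172.]] area 4996.373777777713 cent 531.8048782110361 72.04627378093473 rect 539.1983032226562 67.7557373046875 85.47879791259766 82.20822143554688 58.9906120300293
T [[379. 152.]] area 4207.023836039938 cent 594.929242665186 -420.6823177463859 rect 603.762939453125 -421.7805480957031 92.69850158691406 75.37336730957031 79.10025024414062
base [100  13 115]
desk [ 21  29 122]
comb [100  13 118]
pin [ 18 146  96]
T [107 206  78]
[[ 719.  197.]
 [ 663. -211.]
 [ 370. -164.]
 [ 423.  237.]] [np.float64(412.0), np.float64(296.0), np.float64(404.0), np.float64(299.0)]
pins [[ 624.  195.   40.]
 [ 542. -178.   40.]
 [ 426.  143.   40.]]
```

```bash
python3 -m jog '[[[47,-10,-44],1.46],[[47,-10,-44],1.46],[[47,-10,-44],1.46],[[47,-10,-44],1.46],[[47,-10,-44],1.46],[[47,-10,-44],1.46],[[47,-10,-44],1.46],[[47,-10,-44],1.46],[[47,-10,-44],1.46],[[47,-10,-44],1.46],[[47,-10,-44],1.46],[[47,-10,-44],1.46],[[47,-10,-44],1.46],[[47,-10,-44],1.46],[[47,-10,-44],1.46],[[47,-10,-44],1.46],[[47,-10,-44],1.46],[[47,-10,-44],1.46],[[47,-10,-44],1.46],[[47,-10,-44],1.46]]'
python3 - <<'E'
from h import *
s=snap('wrist','w1.png'); st=manip.sense()
print(st['t'],st['tcp_pos'],R.from_quat(st['tool_rot']).as_matrix().round(3).tolist()); print(s['vfov'],-cam(s)[1].T@cam(s)[2],cam(s)[1].round(2).tolist())
E
```

```text
t: 1.82
tcp_pos: [0.5001, 0.0631, 0.3308]
tool_rot: [-0.464, 0.534, -0.533, 0.464]
force: [1.1, -0.4, 0.9]
finger_gap: 1.002
1.8667 [0.500133   0.06322851 0.33097859] [[-0.139, -0.001, 0.99], [-0.99, 0.0, -0.139], [-0.0, -1.0, -0.001]]
59.734823391732306 [0.50983957 0.13480419 0.47444265] [[0.99, -0.14, -0.0], [-0.13, -0.95, 0.29], [-0.04, -0.28, -0.96]]
```

View pics/w1.png

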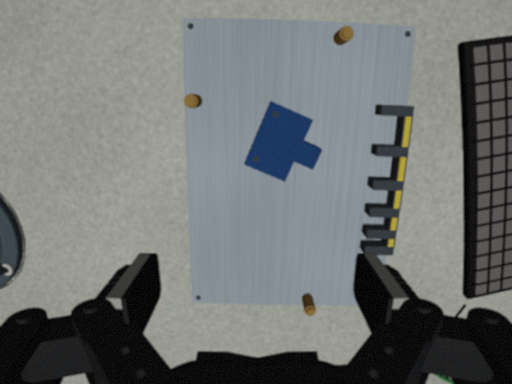

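The wrist view shows the gauge upright. The T is at about (285,140) with its tab towards (312,155), the comb is at columns 365–412, and the pins are at (345,35), (193,101) and (308,303).

```bash
cat >> m.py <<'E'
def line(P):  # total least squares: point, direction
    vx,vy,x,y=cv2.fitLine(np.float32(P),cv2.DIST_HUBER,0,.01,.01).ravel(); return np.array([x,y]),np.array([vx,vy])
def meet(a,b):
    t=np.linalg.solve(np.c_[a[1],-b[1]],b[0]-a[0]); return a[0]+t[0]*a[1]
def tfit(s,c,z=0.032):
    """8 corners of T top -> centre, yaw, tab width, by minAreaRect of contour pts + sides"""
    P=ray2plane(s,c[:,0,:],z)[:,:2]*1000
    ap=cv2.approxPolyDP(np.float32(P),5,True)[:,0]
    return P,ap
E
python3 - <<'E'
from m import *
s=snap('wrist'); fr=s['frame']; hsv=cv2.cvtColor(fr,cv2.COLOR_RGB2HSV).astype(int)
# base-plate edges: b-r colour difference (plate bluish, desk yellowish)
d=cv2.GaussianBlur(fr,(5,5),0).astype(int); d=d[:,:,2]-d[:,:,0]
print('b-r desk/plate',d[150,150],d[150,215],d[60,430],d[60,395])
L=[(np.argmax(d[r,150:230]>3)+150-.5,r) for r in list(range(35,90))+list(range(112,240))]
Rr=[(460-np.argmax(d[r,360:460][::-1]>3)-.5,r) for r in range(40,95)]
T=[(c,np.argmax(d[5:60,c]>3)+5-.5) for c in range(200,325)]
W=[ray2plane(s,x,0.008)[:,:2]*1000 for x in (L,Rr,T)]
ls=[line(w) for w in W]
for l in ls: print('edge',l[0].round(1),'dir deg',np.degrees(np.arctan2(l[1][1],l[1][0])).round(2))
A=meet(ls[0],ls[2]);B=meet(ls[1],ls[2]);print('corners',A.round(1),B.round(1),np.linalg.norm(A-B))
m,cs=tpose(s,minA=1000)
for c in cs:
    P,ap=tfit(s,c); print('area',cv2.contourArea(np.float32(P)),'exp',5400,'+28w');print(ap.round(1).tolist())
pm=cv2.inRange(hsv.astype(np.uint8),(12,110,60),(24,255,255)); 
for c in cv2.findContours(pm,0,2)[0]:
    if cv2.contourArea(c)>30: x,y,w,h=cv2.boundingRect(c);print('brass',x,y,w,h,ray2plane(s,c[:,0].mean(0),.028).round(3))
cv2.imwrite('pics/w1c.png',cv2.resize(cv2.cvtColor(fr,cv2.COLOR_RGB2BGR)[90:270,230:430],None,fx=3,fy=3,interpolation=cv2.INTER_CUBIC))
E
```

```text
b-r desk/plate -6 16 -5 15
edge [401.7  87.9] dir deg 80.76
edge [722.2 152.5] dir deg 81.14
edge [532.  233.7] dir deg -9.26
corners [428.2 250.7] [729.9 201.5] 305.6975
area 5583.513943512458 exp 5400 +28w
[[526.7000122070312, 126.69999694824219], [483.5, 53.599998474121094], [530.2000122070312, 24.899999618530273], [546.5, 49.0], [570.9000244140625, 36.099998474121094], [583.7000122070312, 57.599998474121094], [561.2000122070312, 74.0], [574.2999877929688, 98.5]]
brass 305 295 10 20 [[ 0.547 -0.18   0.028]]
brass 185 95 14 12 [[0.428 0.144 0.028]]
brass 336 27 17 17 [[0.627 0.196 0.028]]
```

View pics/w1c.png

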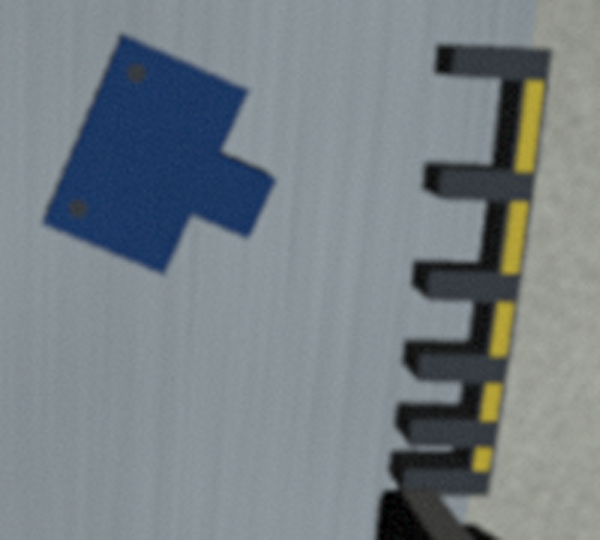

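```bash
python3 -m jog '[[[1.2,5,1.5],0.4],[[1.2,10,1.5],0.4],[[1.2,14,1.5],0.4],[[1.2,18,1.5],0.4],[[1.2,22,1.5],0.4],[[1.2,25,1.5],0.4],[[1.2,26,1.5],0.4],[[1.2,26,1.5],0.4],[[1.2,26,1.5],0.4]]' 8.5 40
python3 - <<'E'
from m import *
s=snap('wrist','w2.png')
m,cs=tpose(s,minA=1000)
for c in cs:
    P,ap=tfit(s,c); print('area',cv2.contourArea(np.float32(P)));print(ap.round(1).tolist())
E
```

```text
t: 2.67
tcp_pos: [0.5139, 0.0489, 0.0708]
tool_rot: [-0.349, 0.616, -0.615, 0.348]
force: [1.2, 1.6, 0.5]
finger_gap: 0.988
area 6001.928009972966
[[526.5, 128.8000030517578], [481.20001220703125, 52.900001525878906], [531.0999755859375, 23.100000381469727], [545.7999877929688, 47.900001525878906], [570.2000122070312, 34.70000076293945], [584.9000244140625, 58.20000076293945], [563.0999755859375, 76.19999694824219], [576.7000122070312, 98.80000305175781]]
```

View pics/w2.png

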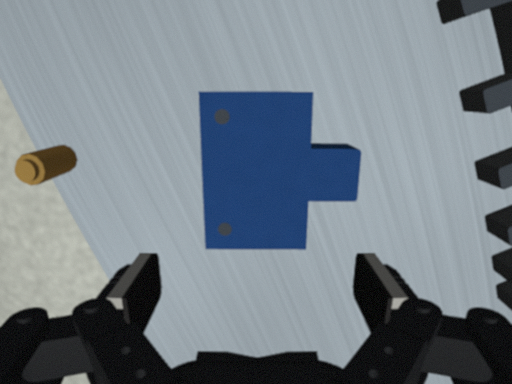

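The plate sits squarely between the fingers: body at columns 200–313, tab out to column 360 and about 30 mm wide. Next I go down and grip the right shoulder.

```bash
python3 -m jog '[[[0,2.5,0],0],[[0,4.5,0],0],[[0,5.7,0],0],[[0,6.4,0],0],[[0,6.4,0],0]]' && python3 -m jog '[[[0,0,0],0],[[0,0,0],0],[[0,0,0],0],[[0,0,0],0],[[0,0,0],0],[[0,0,0],0],[[0,0,0],0],[[0,0,0],0]]' 5.6 50
```

```text
t: 3.13
tcp_pos: [0.5152, 0.0482, 0.0079]
tool_rot: [0.348, -0.615, 0.616, -0.349]
force: [-0.4, 0.6, -0.1]
finger_gap: 0.992
t: 3.8
tcp_pos: [0.515, 0.0481, 0.009]
tool_rot: [0.348, -0.615, 0.616, -0.349]
force: [-0.2, 0.2, 5.3]
finger_gap: 0.687
```

```bash
cat >> m.py <<'E'
def plate(s):
    m,cs=tpose(s,minA=1000); c=max(cs,key=cv2.contourArea); P,_=tfit(s,c)
    # rear side = longest straight side of contour: use convex hull min rect for rough yaw, then line fits to each side in that frame
    st=manip.sense(); Rt=R.from_quat(st['tool_rot']).as_matrix(); tcp=st['tcp_pos'][:2]*1000
    ez=Rt[:2,2]/np.linalg.norm(Rt[:2,2]); ex=np.array([-ez[1],ez[0]])  # ex: left of tool z
    Q=np.c_[(P-tcp)@ez,(P-tcp)@ex]   # tool frame: ahead, left
    return Q,tcp,ez,ex
E
python3 - <<'E'
from m import *
s=snap('wrist','w3.png'); Q,tcp,ez,ex=plate(s)
print('yaw tool',np.degrees(np.arctan2(ez[1],ez[0])),tcp)
print(cv2.approxPolyDP(np.float32(Q),5,True)[:,0].round(1).tolist())
nose=Q[Q[:,0]>Q[:,0].max()-4]; print('nose x',np.median(nose[:,0]))
tab=Q[(Q[:,0]>Q[:,0].max()-22)&(Q[:,0]<Q[:,0].max()-5)]
lo=tab[tab[:,1]<31];hi=tab[tab[:,1]>=31]
for t in (lo,hi): v=line(t);print('side y',t[:,1].mean(),np.degrees(np.arctan(v[1][1]/v[1][0])))
E
```

```text
yaw tool -30.9708608189447 [515.00808345  48.11877135]
[[27.899999618530273, 76.30000305175781], [-31.399999618530273, 75.19999694824219], [-30.0, -13.800000190734863], [29.899999618530273, -12.899999618530273], [29.799999237060547, 16.899999618530273], [56.900001525878906, 18.399999618530273], [56.599998474121094, 45.70000076293945], [28.299999237060547, 50.79999923706055]]
nose x 56.75136753519987
side y 17.3112817750284 -0.5466893
side y 49.773369250958645 -4.620799
```

View pics/w3.png

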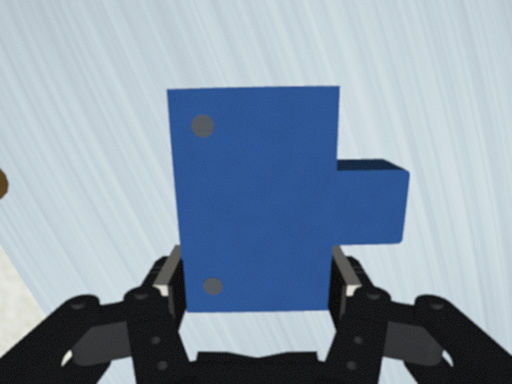

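The plate is held. In the tool frame its centre is 31 mm to the left, the tab runs from 17 to 46 mm, and the nose is 57 mm ahead. I now drag it to a standoff in front of slot 1.

```bash
python3 -m jog '[[[0.6,0,0.7],-0.02],[[1.3,0,1.4],-0.04],[[2.0,0,2.2],-0.07],[[2.7,0,3.0],-0.1],[[3.4,0,3.8],-0.13],[[4.1,0,4.6],-0.16],[[4.8,0,5.4],-0.19],[[5.5,0,6.2],-0.22],[[6.2,0,7.0],-0.25],[[6.9,0,7.8],-0.28],[[7.6,0,8.5],-0.31],[[8.3,0,9.2],-0.34],[[9.0,0,10.0],-0.366],[[9.7,0,10.8],-0.366],[[10.3,0,11.5],-0.366],[[10.6,0,11.8],-0.366],[[10.6,0,11.8],-0.366],[[10.6,0,11.8],-0.366]]'
python3 - <<'E'
from m import *
s=snap('wrist','w4.png'); Q,tcp,ez,ex=plate(s)
print('yaw tool',np.degrees(np.arctan2(ez[1],ez[0])),tcp,manip.sense()['force'])
print(cv2.approxPolyDP(np.float32(Q),5,True)[:,0].round(1).tolist())
E
```

```text
t: 5.35
tcp_pos: [0.5619, -0.1045, 0.009]
tool_rot: [0.454, -0.541, 0.543, -0.455]
force: [-1.0, -1.4, 5.9]
finger_gap: 0.695
yaw tool -10.04133330298421 [ 561.93093384 -104.51693562] [-0.72615263 -1.16133416  5.40910448]
[[27.700000762939453, 76.4000015258789], [-31.5, 75.4000015258789], [-30.200000762939453, -13.699999809265137], [28.5, -13.300000190734863], [29.700000762939453, 17.100000381469727], [56.79999923706055, 18.5], [56.400001525878906, 46.29999923706055], [28.100000381469727, 51.0]]
```

View pics/w4.png

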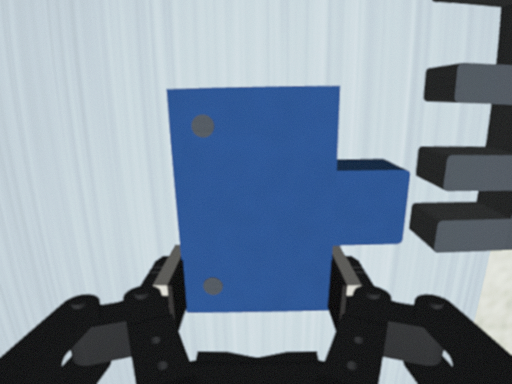

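The view shows the tab (rows 170–243, end at column 408) squarely facing slot 1, which lies between the walls at rows 155–190 and 213–250. Next I measure the wall edges against the tab numerically.

```bash
cat >> m.py <<'E'
def walls(s,cols=(455,475,495)):
    """edges of light-grey wall tops (right of front face) -> tool frame at z=.032"""
    st=manip.sense(); Rt=R.from_quat(st['tool_rot']).as_matrix(); tcp=st['tcp_pos'][:2]*1000
    ez=Rt[:2,2]/np.linalg.norm(Rt[:2,2]); ex=np.array([-ez[1],ez[0]])
    g=cv2.GaussianBlur(cv2.cvtColor(s['frame'],cv2.COLOR_RGB2GRAY),(5,5),0).astype(int)
    for c in cols:
        d=np.diff(g[:,c]); e=[r for r in range(2,300) if abs(d[r])>=4 and abs(d[r])==abs(d[r-2:r+3]).max()]
        P=ray2plane(s,[(c,r+.5) for r in e],.032)[:,:2]*1000-tcp
        print(c,[(r,int(d[r]),round(float(p@ez),1),round(float(p@ex),1)) for r,p in zip(e,P)])
E
python3 - <<'E'
from m import *
s=snap('wrist'); walls(s)
g=cv2.cvtColor(s['frame'],cv2.COLOR_RGB2GRAY).astype(int)
print(g[225:245:6,405:470:3])
f=s['frame'][:,:,:].astype(int); print(f[200:246:6,330], 'tabtop rows', [ (r,f[r,385].tolist()) for r in range(155,176,2)])
E
```

```text
455 [(2, 48, 67.5, 106.1), (63, -48, 69.5, 85.7), (102, 46, 71.3, 72.2), (146, -45, 73.7, 56.2), (154, 14, 74.2, 53.2), (190, 34, 76.5, 39.1), (201, -44, 77.3, 34.6), (219, 14, 78.7, 27.1), (251, 35, 81.4, 13.0)]
475 [(4, 46, 75.1, 106.1), (63, -34, 77.3, 86.1), (102, 35, 79.2, 72.5), (146, -47, 81.9, 56.4), (154, 13, 82.4, 53.3), (190, 37, 85.0, 39.1), (201, -41, 85.9, 34.6), (219, 13, 87.5, 27.0), (250, 35, 90.4, 13.2)]
495 [(6, 46, 83.0, 106.2), (63, -24, 85.3, 86.6), (103, -16, 87.4, 72.5), (154, 15, 90.9, 53.5), (190, -16, 93.8, 39.1), (218, 14, 96.4, 27.3), (249, 35, 99.7, 13.4), (250, 35, 99.8, 13.0)]
[[204 194  32  37  40  36  33  33  37  37  37  85  91  91  92  92  93  91
   91  92  91  91]
 [213 214 166  49  34  38  39  39  38  37  42  92  93  91  91  91  91  90
   91  93  92  90]
 [215 213 216 215 193  77  33  39  29  35  61  91  89  92  90  91  93  92
   92  88  93  90]
 [213 213 215 215 216 213 209 109  34  37  82  91  91  91  90  93  91  88
   93  92  91  89]]
[[ 48  89 152]
 [ 47  91 151]
 [ 46  86 150]
 [ 47  88 151]
 [ 43  85 148]
 [ 50  90 151]
 [ 50  89 152]
 [ 47  86 150]] tabtop rows [(155, [204, 218, 223]), (157, [204, 217, 224]), (159, [153, 165, 174]), (161, [44, 57, 76]), (163, [26, 44, 69]), (165, [25, 42, 66]), (167, [25, 44, 65]), (169, [27, 54, 88]), (171, [45, 84, 144]), (173, [48, 89, 150]), (175, [45, 85, 147])]
```

Tab centre is at 32.2 mm and slot 1 centre at 33.0, with yaw matching within 0.3° and a gap of about 14.5 mm. Now a gentle offer to slot 1.

```bash
python3 -m jog '[[[-0.08,0,0.3],0],[[-0.09,0,0.6],0],[[-0.09,0,0.9],0],[[-0.1,0,1.1],0],[[-0.1,0,1.25],0],[[-0.1,0,1.35],0],[[-0.1,0,1.45],0],[[-0.1,0,1.5],0],[[-0.1,0,1.55],0],[[-0.1,0,1.6],0],[[-0.1,0,1.65],0],[[-0.1,0,1.65],0]]'
python3 - <<'E'
from m import *
s=snap('wrist','w5.png'); Q,tcp,ez,ex=plate(s)
print(tcp,((tcp-[561.93,-104.52])@ez).round(2),manip.sense()['force'])
print(cv2.approxPolyDP(np.float32(Q),5,True)[:,0].round(1).tolist());walls(s,(455,475))
E
```

```text
t: 6.45
tcp_pos: [0.5753, -0.1047, 0.0091]
tool_rot: [-0.455, 0.543, -0.54, 0.454]
force: [-5.8, 1.7, 10.7]
finger_gap: 0.692
[ 575.32663481 -104.7045366 ] 13.23 [-6.20381556  1.75045714  9.768262  ]
[[27.899999618530273, 76.4000015258789], [-31.799999237060547, 75.0], [-29.700000762939453, -14.399999618530273], [28.700000762939453, -13.199999809265137], [29.799999237060547, 17.100000381469727], [57.400001525878906, 17.799999237060547], [56.70000076293945, 46.70000076293945], [28.299999237060547, 51.0]]
455 [(7, 49, 67.6, 104.4), (67, -34, 69.7, 84.3), (68, -34, 69.7, 84.0), (107, 36, 71.5, 70.4), (150, -47, 73.8, 54.7), (160, 14, 74.4, 50.9), (196, -18, 76.8, 36.8), (224, 14, 78.9, 25.1), (256, 37, 81.7, 10.9)]
475 [(68, 17, 77.4, 84.4), (108, -15, 79.4, 70.3), (109, -15, 79.5, 70.0), (160, 13, 82.7, 51.1), (196, -17, 85.3, 36.8), (224, 13, 87.7, 25.0), (255, 40, 90.7, 11.1)]
```

Contact at 13.2 mm with about 6 N, so slot 1 refuses the tab. The tab was 1.2 mm left of centre, so I back off, centre it and touch once more, then check.

```bash
python3 -m jog '[[[0,0,-0.4],0],[[0,0,-0.7],0],[[0.12,0,-0.7],0],[[0.12,0,-0.5],0],[[0.12,0,-0.3],0],[[0.12,0,-0.2],0],[[0.12,0,-0.1],0],[[0.12,0,0],0],[[0.12,0,0.05],0],[[0.12,0,0.05],0]]'
python3 - <<'E'
from m import *
s=snap('wrist','w6.png'); Q,tcp,ez,ex=plate(s)
print(tcp,((tcp-[561.93,-104.52])@ez).round(2),manip.sense()['force'])
print(cv2.approxPolyDP(np.float32(Q),5,True)[:,0].round(1).tolist());walls(s,(455,475))
E
```

```text
t: 7.33
tcp_pos: [0.5734, -0.1057, 0.0091]
tool_rot: [-0.457, 0.544, -0.539, 0.453]
force: [-10.0, 0.7, 18.5]
finger_gap: 0.69
[ 573.38898865 -105.73640274] 11.5 [-10.6027722    0.60610684  17.54958116]
[[27.899999618530273, 76.4000015258789], [-31.799999237060547, 75.0999984741211], [-30.0, -14.0], [29.600000381469727, -13.100000381469727], [29.5, 16.700000762939453], [57.70000076293945, 18.299999237060547], [57.20000076293945, 46.0], [28.299999237060547, 51.0]]
455 [(4, 50, 67.4, 105.3), (64, -35, 69.5, 85.3), (104, 37, 71.3, 71.5), (148, -48, 73.6, 55.5), (156, 14, 74.1, 52.5), (192, 24, 76.4, 38.5), (197, -11, 76.8, 36.5), (203, -18, 77.2, 34.0), (222, 14, 78.7, 26.1), (254, 33, 81.4, 12.0)]
475 [(5, 48, 74.9, 105.6), (22, -4, 75.5, 99.9), (31, -5, 75.8, 96.9), (32, -5, 75.8, 96.6), (33, -5, 75.9, 96.2), (38, -6, 76.1, 94.5), (39, -6, 76.1, 94.2), (40, -6, 76.1, 93.9), (43, -5, 76.3, 92.9), (44, -5, 76.3, 92.5), (49, -9, 76.5, 90.8), (54, -4, 76.7, 89.1), (55, -4, 76.7, 88.8), (56, -4, 76.8, 88.5), (59, -5, 76.9, 87.4), (64, 13, 77.1, 85.7), (105, -16, 79.1, 71.4), (156, 14, 82.2, 52.7), (193, -16, 84.9, 38.1), (221, 14, 87.2, 26.4), (253, 39, 90.3, 12.3)]
```

View pics/w6.png

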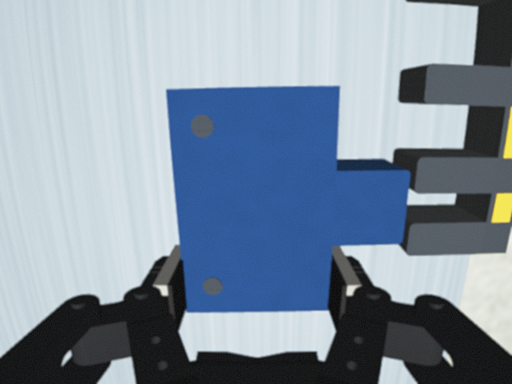

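The tab (rows 170–243) is centred on slot 1 within 0.1 mm and stops against its walls at 10 N: refused. I retreat, ease the downward pressure a little, slide across to slot 2 and measure.

```bash
python3 -m jog '[[[0,0,-0.4],0],[[0,-0.05,-0.8],0],[[0,-0.1,-1.0],0],[[-0.5,-0.1,-1.0],0],[[-1.1,-0.1,-1.0],0],[[-1.8,-0.1,-1.0],0],[[-2.4,-0.1,-1.0],0],[[-2.8,-0.1,-1.0],0],[[-2.95,-0.1,-1.0],0],[[-2.95,-0.1,-1.0],0],[[-2.95,-0.1,-1.0],0]]'
python3 - <<'E'
from m import *
s=snap('wrist'); Q,tcp,ez,ex=plate(s)
print(tcp,((tcp-[561.93,-104.52])@ez).round(2),np.degrees(np.arctan2(ez[1],ez[0])),manip.sense()['force'])
print(cv2.approxPolyDP(np.float32(Q),5,True)[:,0].round(1).tolist());walls(s,(455,475))
E
```

```text
t: 8.3
tcp_pos: [0.5735, -0.0768, 0.009]
tool_rot: [0.455, -0.541, 0.542, -0.455]
force: [0.3, -2.0, 7.8]
finger_gap: 0.693
[573.51632675 -76.77929213] 6.61 -9.957379896712583 [ 0.25312416 -3.05177689  7.66178045]
[[27.799999237060547, 76.4000015258789], [-31.399999618530273, 75.4000015258789], [-30.100000381469727, -13.699999809265137], [29.899999618530273, -12.699999809265137], [29.700000762939453, 17.100000381469727], [57.599998474121094, 18.600000381469727], [56.29999923706055, 46.70000076293945], [28.200000762939453, 51.0]]
455 [(30, -35, 68.3, 96.8), (71, -14, 69.8, 83.0), (75, 50, 70.0, 81.6), (137, -51, 73.1, 59.6), (144, 13, 73.5, 57.0), (145, 13, 73.6, 56.6), (181, 38, 75.8, 42.8), (208, -49, 77.8, 31.8), (227, 14, 79.3, 23.7), (259, -16, 82.1, 9.4), (284, 13, 84.5, -2.6)]
475 [(31, -38, 75.9, 97.0), (72, -14, 77.6, 83.1), (76, 50, 77.8, 81.7), (105, -4, 79.3, 71.5), (106, -4, 79.4, 71.1), (107, -4, 79.4, 70.8), (111, -5, 79.6, 69.3), (112, -5, 79.7, 69.0), (117, -10, 80.0, 67.1), (121, -8, 80.2, 65.7), (122, -8, 80.3, 65.3), (127, -6, 80.6, 63.5), (128, -6, 80.6, 63.1), (129, -6, 80.7, 62.8), (132, -4, 80.9, 61.6), (133, -4, 81.0, 61.3), (144, 13, 81.7, 57.2), (145, 13, 81.7, 56.8), (181, -15, 84.3, 42.8), (227, 14, 88.1, 23.6), (258, -17, 91.2, 9.6), (283, 15, 93.9, -2.5)]
```

```bash
python3 -m jog '[[[0,0,0.15],0],[[0,0,0.3],0],[[0,0,0.45],0],[[0,0,0.55],0],[[0,0,0.65],0],[[0,0,0.75],0],[[0,0,0.82],0],[[0,0,0.9],0],[[0,0,0.95],0],[[0,0,0.95],0]]'
python3 - <<'E'
from m import *
s=snap('wrist'); Q,tcp,ez,ex=plate(s)
print(tcp,((tcp-[561.93,-104.52])@ez).round(2),np.degrees(np.arctan2(ez[1],ez[0])),manip.sense()['force'])
print(cv2.approxPolyDP(np.float32(Q),5,True)[:,0].round(1).tolist());walls(s,(455,))
E
```

```text
t: 9.18
tcp_pos: [0.5774, -0.0763, 0.0092]
tool_rot: [-0.457, 0.544, -0.539, 0.453]
force: [-10.6, 1.2, 17.0]
finger_gap: 0.688
[577.43646091 -76.23794606] 10.39 -9.934275584179293 [-9.62267958  0.99491189 17.51690261]
[[28.0, 76.4000015258789], [-31.700000762939453, 75.0], [-30.0, -14.100000381469727], [29.200000762939453, -13.199999809265137], [29.600000381469727, 16.700000762939453], [57.70000076293945, 18.299999237060547], [57.20000076293945, 46.0], [28.399999618530273, 51.0]]
455 [(33, -37, 68.4, 95.7), (74, -14, 69.9, 81.9), (78, 51, 70.1, 80.5), (140, -52, 73.2, 58.5), (148, 13, 73.6, 55.5), (184, 38, 75.9, 41.7), (200, -5, 77.0, 35.2), (201, -5, 77.1, 34.8), (211, -26, 77.8, 30.7), (230, 13, 79.3, 22.7), (231, 13, 79.4, 22.2), (262, -17, 82.1, 8.3), (287, 14, 84.5, -3.7)]
```

Slot 2 refuses too: the tab is centred within 0.1 mm and stopped with 10 N at the mouth. Now slot 3, 36.5 mm further left.

```bash
python3 -m jog '[[[0,0,-0.4],0],[[0,0,-0.8],0],[[0,0,-1.0],0],[[-0.5,0,-1.0],0],[[-1.1,0,-1.0],0],[[-1.8,0,-1.0],0],[[-2.5,0,-1.0],0],[[-3.1,0,-1.0],0],[[-3.5,0,-1.0],0],[[-3.65,0,-1.0],0],[[-3.65,0,-0.8],0],[[-3.65,0,-0.6],0],[[-3.65,0,-0.5],0],[[-3.65,0,-0.4],0],[[-3.65,0,-0.3],0],[[-3.65,0,-0.2],0],[[-3.65,0,-0.1],0],[[-3.65,0,-0.05],0],[[-3.65,0,-0.05],0]]'
python3 - <<'E'
from m import *
s=snap('wrist','w7.png'); Q,tcp,ez,ex=plate(s)
print(tcp,((tcp-[561.93,-104.52])@ez).round(2),np.degrees(np.arctan2(ez[1],ez[0])),manip.sense()['force'])
print(cv2.approxPolyDP(np.float32(Q),5,True)[:,0].round(1).tolist());walls(s,(455,))
E
```

```text
t: 10.82
tcp_pos: [0.5827, -0.0405, 0.0091]
tool_rot: [-0.457, 0.544, -0.538, 0.452]
force: [-10.3, -0.3, 17.7]
finger_gap: 0.689
[582.74030718 -40.49355038] 9.45 -9.933366740092602 [-10.08656726   0.25239293  16.99916107]
[[28.0, 76.4000015258789], [-31.700000762939453, 75.0999984741211], [-30.0, -14.100000381469727], [30.100000381469727, -13.0], [29.899999618530273, 16.799999237060547], [57.400001525878906, 17.5], [56.900001525878906, 45.29999923706055], [28.799999237060547, 50.70000076293945]]
455 [(42, -12, 68.6, 92.7), (51, 48, 68.9, 89.7), (132, -51, 72.6, 61.5), (137, 14, 72.9, 59.7), (174, 35, 75.1, 45.7), (210, -6, 77.6, 31.2), (217, -30, 78.2, 28.3), (238, 14, 79.9, 19.3), (270, -16, 82.7, 4.7)]
```

View pics/w7.png

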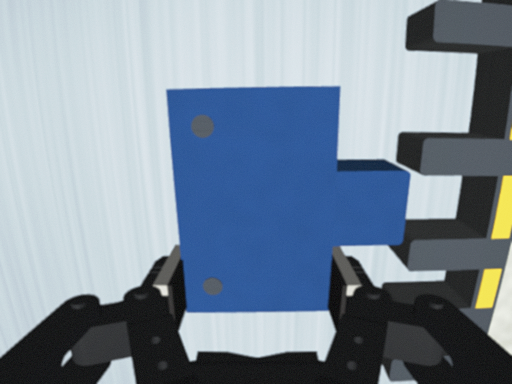

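Slot 3 (edges at rows 174–238) is narrower than the tab (rows 170–243), and the tab is stopped with 10 N: refused. Next I slide to a standoff before slot 4 and measure before entering.

```bash
python3 -m jog '[[[0,0,-0.4],0],[[0,0,-0.8],0],[[0,0,-1.0],0],[[-0.5,0,-1.0],0],[[-1.1,0,-1.0],0],[[-1.8,0,-1.0],0],[[-2.5,0,-1.0],0],[[-3.2,0,-1.0],0],[[-3.8,0,-1.0],0],[[-4.2,0,-1.0],0],[[-4.48,0,-1.0],0],[[-4.48,0,-1.0],0],[[-4.48,0,-1.0],0]]'
python3 - <<'E'
from m import *
s=snap('wrist'); Q,tcp,ez,ex=plate(s)
print(tcp,((tcp-[561.93,-104.52])@ez).round(2),np.degrees(np.arctan2(ez[1],ez[0])),manip.sense()['force'])
print(cv2.approxPolyDP(np.float32(Q),5,True)[:,0].round(1).tolist());walls(s,(455,475,495))
P=ray2plane(s,[(385,r) for r in (170,243.5)],.032)[:,:2]*1000-tcp; print((P@ez),P@ex)
f=s['frame'].astype(int); print([(r,f[r,385,2]) for r in list(range(166,174))+list(range(239,248))])
E
```

```text
t: 11.95
tcp_pos: [0.5862, 0.0035, 0.0089]
tool_rot: [0.455, -0.541, 0.542, -0.454]
force: [-0.3, -2.4, 9.4]
finger_gap: 0.691
[586.23553641   3.46029587] 5.29 -9.948532115622633 [ 0.10051193 -2.22102542  8.86029376]
[[27.700000762939453, 76.4000015258789], [-31.399999618530273, 75.4000015258789], [-30.100000381469727, -13.699999809265137], [29.0, -13.100000381469727], [29.700000762939453, 16.700000762939453], [57.599998474121094, 18.200000762939453], [56.29999923706055, 46.0], [28.100000381469727, 51.400001525878906]]
455 [(12, -14, 67.6, 102.8), (26, 44, 68.0, 98.1), (124, -48, 72.3, 64.4), (129, 13, 72.5, 62.6), (166, 35, 74.7, 48.7), (225, -48, 79.0, 24.7), (246, 13, 80.8, 15.4), (277, -16, 83.7, 0.9)]
475 [(14, -12, 75.2, 102.7), (28, 48, 75.7, 98.0), (118, -5, 79.9, 66.8), (125, -34, 80.3, 64.2), (129, 15, 80.6, 62.8), (167, -16, 83.1, 48.4), (246, 14, 89.8, 15.2), (276, -16, 93.0, 1.1)]
495 [(15, -13, 83.0, 103.1), (129, 15, 88.9, 63.0), (167, -15, 91.6, 48.5), (225, 4, 96.9, 24.5), (242, 5, 98.7, 16.9), (246, -7, 99.1, 15.0), (275, 36, 102.5, 1.2)]
[47.29315886 50.72782502] [47.0755476  17.20357706]
[(166, np.int64(67)), (167, np.int64(65)), (168, np.int64(66)), (169, np.int64(79)), (170, np.int64(114)), (171, np.int64(146)), (172, np.int64(152)), (173, np.int64(153)), (239, np.int64(151)), (240, np.int64(152)), (241, np.int64(151)), (242, np.int64(150)), (243, np.int64(154)), (244, np.int64(181)), (245, np.int64(217)), (246, np.int64(224)), (247, np.int64(223))]
```

Slot 4 spans 15.3–48.6 and the tab 17.2–47.1 mm, so it is centred within 0.2 mm. I enter about 8 mm, keeping the front finger clear of the comb.

```bash
python3 -m jog '[[[0,0,0.15],0],[[0,0,0.3],0],[[0,0,0.4],0],[[0,0,0.5],0],[[0,0,0.6],0],[[0,0,0.7],0],[[0,0,0.8],0],[[-0.01,0,0.9],0],[[-0.01,0,1.0],0],[[-0.01,0,1.1],0],[[-0.02,0,1.2],0],[[-0.02,0,1.2],0]]'
python3 - <<'E'
from m import *
s=snap('wrist','w8.png'); Q,tcp,ez,ex=plate(s)
print(tcp,((tcp-[561.93,-104.52])@ez).round(2),np.degrees(np.arctan2(ez[1],ez[0])),manip.sense()['force'])
print(cv2.approxPolyDP(np.float32(Q),5,True)[:,0].round(1).tolist());walls(s,(430,455,475))
E
```

```text
t: 13.0
tcp_pos: [0.5927, 0.0036, 0.009]
tool_rot: [-0.457, 0.544, -0.539, 0.452]
force: [-9.9, 3.0, 17.2]
finger_gap: 0.69
[592.70983303   3.59561878] 11.66 -9.936531479138152 [-9.20270522  1.36711064 17.08867059]
[[28.0, 76.0999984741211], [-31.299999237060547, 75.4000015258789], [-30.0, -14.0], [30.100000381469727, -13.0], [29.899999618530273, 16.799999237060547], [57.70000076293945, 18.0], [56.79999923706055, 45.29999923706055], [28.799999237060547, 50.70000076293945]]
430 [(13, -11, 58.5, 101.7), (28, 49, 58.9, 96.8), (127, -50, 62.7, 63.1), (132, 14, 62.9, 61.2), (170, 35, 64.8, 47.1), (228, -52, 68.4, 23.7), (250, 14, 70.0, 14.1), (281, 35, 72.5, -0.2), (294, -55, 73.7, -6.6)]
455 [(15, -13, 67.6, 101.6), (29, 48, 68.1, 97.0), (127, -48, 72.3, 63.3), (132, 15, 72.6, 61.5), (170, 32, 74.8, 47.2), (175, -7, 75.1, 45.3), (180, -10, 75.5, 43.4), (181, -10, 75.5, 43.0), (186, -11, 75.9, 41.0), (191, -7, 76.2, 39.0), (192, -7, 76.3, 38.6), (250, 13, 80.8, 14.0), (280, -18, 83.7, -0.0)]
475 [(16, -13, 75.1, 101.8), (132, 14, 80.5, 61.7), (133, 14, 80.6, 61.3), (170, -17, 83.0, 47.4), (249, 15, 89.7, 14.3), (280, 17, 93.0, -0.3)]
```

View pics/w8.png

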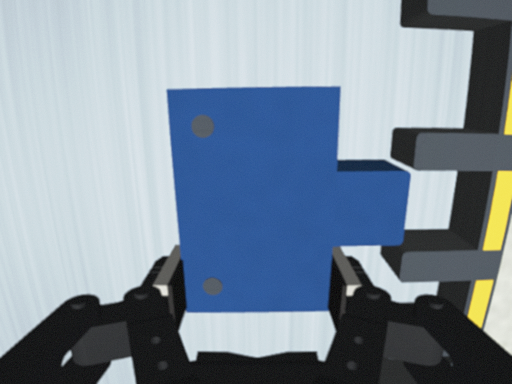

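The image shows the nose at about column 406 and the front top edge of the comb at about column 410, so the tab may not have touched the mouth yet. The force may instead be drag on the base plate, so I measure nose against front face in all the saved views.

Run:
```python
from m import *
s=snap('wrist'); st=manip.sense(); print(st['force'],st['tcp_pos'])
def face(fr,rows):
    g=cv2.GaussianBlur(fr,(3,3),0).astype(int); out=[]
    for r in rows:
        c=int(np.argmax(np.diff(g[r,385:460]))+385) ; out.append((r,c,int(g[r,c-3]),int(g[r,c+4])))
    return out
Rt=R.from_quat(st['tool_rot']).as_matrix(); tcp=st['tcp_pos'][:2]*1000; ez=Rt[:2,2]/np.linalg.norm(Rt[:2,2])
for n,rows,near in (('w6',(178,184,228,236,244),0),('w7',(145,155,165,250,258,266),0),('w8',(142,150,160,256,264,272),0)):
    fr=cv2.imread(f'pics/{n}.png',0); o=face(fr,rows)
    F=[((ray2plane(s,(c+.5,r),.032)[0,:2]*1000-tcp)@ez).round(1) for r,c,_,_ in o]
    b=cv2.imread(f'pics/{n}.png').astype(int); sat=b[:,:,0]-b[:,:,2]
    N=[(r,int(400+np.argmin(np.diff(sat[r,400:420])))) for r in (185,195,205,215,225,235)]
    NX=[((ray2plane(s,(c+.5,r),.032)[0,:2]*1000-tcp)@ez).round(1) for r,c in N]
    print(n,o,'face x',[float(x) for x in F],'nose',N,[float(x) for x in NX])
```

```text
[-10.00658364   2.02267445  17.12855636] [0.59272704 0.003605   0.0090293 ]
w6 [(178, 415, 38, 92), (184, 414, 38, 94), (228, 408, 46, 94), (236, 407, 46, 93), (244, 406, 37, 92)] face x [59.5, 59.4, 59.5, 59.6, 59.7] nose [(185, 409), (195, 406), (205, 406), (215, 405), (225, 404), (235, 403)] [57.5, 56.9, 57.4, 57.5, 57.7, 57.9]
w7 [(145, 422, 38, 94), (155, 421, 39, 94), (165, 395, 51, 189), (250, 409, 36, 94), (258, 407, 37, 91), (266, 408, 140, 93)] face x [60.6, 60.7, 51.2, 61.3, 61.0, 61.9] nose [(185, 408), (195, 406), (205, 405), (215, 404), (225, 404), (235, 403)] [57.1, 56.9, 57.0, 57.1, 57.7, 57.9]
w8 [(142, 415, 38, 94), (150, 414, 37, 93), (160, 385, 86, 209), (256, 401, 39, 94), (264, 400, 37, 93), (272, 399, 42, 92)] face x [57.8, 57.8, 47.2, 58.3, 58.4, 58.5] nose [(185, 408), (195, 407), (205, 405), (215, 404), (225, 403), (235, 403)] [57.1, 57.3, 57.0, 57.1, 57.3, 57.9]
```

Good that I checked. The noses stopped short: gaps were 2.1 mm at slot 1, 3.5 mm at slot 3 and 0.7 mm at slot 4. The 10 N was drag, because the fingers press down on the base plate with 17 N. The tab has entered nothing, so I retreat, relieve the downward load and repeat the offers from slot 1 in order.

```bash
python3 -m jog '[[[0,0,-0.4],0],[[0,0,-0.8],0],[[0,0,-1.2],0],[[0,-0.05,-1.5],0],[[0,-0.1,-1.5],0],[[0,-0.1,-1.5],0]]' && python3 -m jog '[[[0,-0.05,0],0],[[0,-0.1,0],0],[[0,-0.1,0],0]]'
python3 - <<'E'
from m import *
st=manip.sense(); print(st['force'],st['ft_torque'],R.from_quat(st['tool_rot']).as_matrix().round(4)[:,1])
E
```

```text
t: 13.6
tcp_pos: [0.5823, 0.0051, 0.0089]
tool_rot: [-0.455, 0.542, -0.541, 0.454]
force: [-0.6, 0.1, 4.0]
finger_gap: 0.691
t: 13.85
tcp_pos: [0.5817, 0.0052, 0.0093]
tool_rot: [-0.455, 0.543, -0.541, 0.454]
force: [0.2, 0.1, -3.7]
finger_gap: 0.69
[ 0.19413835  0.09615183 -3.72273659] [-0.08775791  0.05623967  0.04127625] [-3.6e-03  5.0e-04 -1.0e+00]
```

```bash
python3 -m jog '[[[0,0.05,0],0],[[0.6,0.05,0],0],[[1.3,0.05,0],0],[[2.0,0.05,0],0],[[2.7,0.05,0],0],[[3.4,0.05,0],0],[[4.1,0.05,0],0],[[4.8,0.05,0],0],[[5.5,0.05,0],0],[[6.2,0.05,0],0],[[6.9,0.05,0],0],[[7.6,0.05,0],0],[[8.3,0.05,0],0],[[9.0,0.05,0],0],[[9.7,0.05,0],0],[[10.4,0.05,0],0],[[10.95,0.05,0],0],[[10.95,0.05,0],0],[[10.95,0.05,0],0]]'
cat >> m.py <<'E'
def rep(save=None):
    s=snap('wrist',save); Q,tcp,ez,ex=plate(s); st=manip.sense()
    print('tcp',st['tcp_pos'].round(4),'yaw',np.degrees(np.arctan2(ez[1],ez[0])).round(2),'F',st['force'].round(1),'T',st['ft_torque'].round(2))
    b=cv2.GaussianBlur(s['frame'],(3,3),0).astype(int); g=b.sum(2)//3; sat=b[:,:,2]-b[:,:,0]
    def tf(c,r): p=ray2plane(s,(c,r),.032)[0,:2]*1000-tcp; return p@ez,p@ex
    N=[tf(400+np.argmin(np.diff(sat[r,400:425]))+.5,r)[0] for r in range(185,238,4)]
    col=b[:,385,2]; up=tf(385,160+np.argmax(np.diff(col[160:180]))+.5); lo=tf(385,236+np.argmax(np.diff(col[236:252]))+.5)
    print('nose x',np.median(N).round(2),'tab y',np.round([lo[1],up[1]],2),'mid',round((lo[1]+up[1])/2,2))
    # wall tops: light grey 80..105 unsaturated, connected blobs right of col 390
    m=((g>78)&(g<110)&(abs(sat)<25)).astype(np.uint8)*255; m[:,:385]=0
    for c in cv2.findContours(m,0,1)[0]:
        if cv2.contourArea(c)<600: continue
        p=ray2plane(s,c[:,0]+.0,.032)[:,:2]*1000-tcp; p=np.c_[p@ez,p@ex]; q=p[p[:,0]<p[:,0].min()+14]; 
        mid=p[(p[:,1]>np.percentile(q[:,1],20))&(p[:,1]<np.percentile(q[:,1],80))]
        print('wall front x',mid[:,0].min().round(1),'y',q[:,1].min().round(1),q[:,1].max().round(1))
E
python3 -c "
from m import *
rep('w9.png')"
```

```text
t: 15.43
tcp_pos: [0.5641, -0.1032, 0.0098]
tool_rot: [-0.454, 0.542, -0.542, 0.454]
force: [-0.4, 0.6, -3.2]
finger_gap: 0.688
tcp [ 0.5641 -0.1028  0.0098] yaw -10.05 F [-0.2  0.7 -2.9] T [-0.16  0.09  0.05]
nose x 57.85 tab y [15.92 46.25] mid 31.08
wall front x 65.1 y 11.3 51.0
wall front x 66.6 y 70.8 83.9
```

```bash
python3 - <<'E'
t=open('m.py').read(); i=t.index("    # wall tops"); t=t[:i]+'''    def cross(v,lo,hi): # dark front face (<60) -> wall top (>75)
        return [k for k in range(lo,hi) if v[k-1]<62<=v[k] and v[k-4]<55 and 80<v[k+4]<110 and 80<v[k+8]<110]
    for r in range(100,290,6):
        k=cross(g[r],395,480)
        if k: x,y=tf(k[0]-.5,r); print('front',r,round(x,1),'at y',round(y,1),end='; ')
    print(); walls(s,(455,))
'''; open('m.py','w').write(t)
E
python3 -m jog '[[[0,0.05,0],0],[[0,0.1,0],0],[[0,0.1,0],0]]'
python3 -c "
from m import *
rep()"
```

```text
t: 15.73
tcp_pos: [0.5642, -0.1025, 0.009]
tool_rot: [-0.455, 0.542, -0.542, 0.455]
force: [-0.0, -0.3, -1.8]
finger_gap: 0.692
tcp [ 0.5641 -0.1024  0.009 ] yaw -10.0 F [-0.6  0.5 -0.3] T [ 0.05  0.14 -0.02]
nose x 57.27 tab y [16.69 46.81] mid 31.75
front 100 68.6 at y 73.0; front 106 68.9 at y 70.9; front 166 68.9 at y 48.7; front 172 69.3 at y 46.4; front 178 69.2 at y 44.1; front 184 69.2 at y 41.7; front 190 69.2 at y 39.3; front 232 69.5 at y 21.9; front 238 69.5 at y 19.3; front 244 69.5 at y 16.7; front 250 69.5 at y 14.0; 
455 [(8, 47, 67.6, 104.1), (69, -39, 69.8, 83.7), (109, 34, 71.6, 69.7), (151, -44, 73.9, 54.3), (160, 13, 74.5, 50.9), (161, 13, 74.5, 50.5), (196, 35, 76.9, 36.7), (206, -45, 77.6, 32.6), (225, 14, 79.1, 24.6), (257, 36, 81.8, 10.3)]
```

```bash
python3 -m jog '[[[0.1,0,0.2],0],[[0.1,0,0.4],0],[[0.1,0,0.6],0],[[0.1,0,0.8],0],[[0.1,0,0.95],0],[[0.1,0,1.05],0],[[0.1,0,1.15],0],[[0.1,0,1.2],0],[[0.1,0,1.25],0],[[0.1,0,1.3],0],[[0.1,0,1.35],0],[[0.1,0,1.35],0]]'
python3 -c "
from m import *
rep()"
```

```text
t: 16.78
tcp_pos: [0.5756, -0.1059, 0.0089]
tool_rot: [-0.455, 0.543, -0.541, 0.454]
force: [-7.1, -0.6, 6.3]
finger_gap: 0.693
tcp [ 0.5756 -0.1058  0.0089] yaw -10.01 F [-7.3  0.   7. ] T [-0.07  0.79  0.02]
nose x 57.57 tab y [16.8  46.86] mid 31.83
front 100 56.8 at y 72.6; front 160 57.5 at y 50.9; front 166 57.0 at y 48.7; 
455 [(4, 49, 67.4, 105.3), (64, -37, 69.5, 85.3), (104, 35, 71.3, 71.5), (148, -50, 73.6, 55.5), (157, 14, 74.2, 52.1), (193, -17, 76.5, 38.0), (222, 14, 78.7, 26.0), (254, 35, 81.4, 11.9)]
```

True contact at slot 1 now: nose 57.6 against face 57.4 mm, centred within 0.1 mm, 7 N, refused. On to slot 2.

```bash
python3 -m jog '[[[0,0,-0.3],0],[[0,0,-0.6],0],[[0,0,-0.9],0],[[-0.5,0,-0.9],0],[[-1.1,0,-0.9],0],[[-1.8,0,-0.9],0],[[-2.4,0,-0.9],0],[[-2.8,0,-0.9],0],[[-2.95,0,-0.9],0],[[-2.95,0,-0.7],0],[[-2.95,0,-0.5],0],[[-2.95,0,-0.35],0],[[-2.95,0,-0.25],0],[[-2.95,0,-0.15],0],[[-2.95,0,-0.1],0],[[-2.95,0,-0.05],0],[[-2.95,0,0],0],[[-2.95,0,0],0]]'
python3 -c "
from m import *
rep()"
```

```text
t: 18.33
tcp_pos: [0.5796, -0.0753, 0.009]
tool_rot: [-0.455, 0.544, -0.54, 0.453]
force: [-5.0, 2.3, 9.4]
finger_gap: 0.691
tcp [ 0.5796 -0.0753  0.009 ] yaw -10.02 F [-5.4  1.3  7.9] T [0.22 0.48 0.1 ]
nose x 57.43 tab y [16.35 46.82] mid 31.58
front 154 58.0 at y 53.1; front 160 57.9 at y 50.9; front 166 58.2 at y 48.6; front 250 58.4 at y 14.3; front 256 58.3 at y 11.6; 
455 [(36, -36, 68.4, 94.7), (37, -36, 68.5, 94.4), (77, -11, 70.0, 80.9), (81, 50, 70.2, 79.5), (143, -51, 73.3, 57.3), (151, 13, 73.8, 54.3), (191, -6, 76.3, 38.8), (192, -6, 76.4, 38.4), (233, 15, 79.5, 21.3), (265, -17, 82.3, 6.8), (289, 14, 84.7, -4.7)]
```

```bash
python3 -m jog '[[[0,-0.03,-0.3],0],[[0.1,-0.05,-0.3],0],[[0.1,-0.05,-0.1],0],[[0.1,-0.05,0],0],[[0.1,-0.05,0.1],0],[[0.1,-0.05,0.15],0],[[0.1,-0.05,0.2],0],[[0.1,-0.05,0.2],0]]'
python3 -c "
from m import *
rep()"
```

```text
t: 19.05
tcp_pos: [0.5803, -0.0773, 0.009]
tool_rot: [-0.457, 0.544, -0.539, 0.453]
force: [-8.6, 1.7, 6.7]
finger_gap: 0.694
tcp [ 0.5803 -0.0773  0.0091] yaw -9.96 F [-9.   1.9  7.7] T [0.14 0.87 0.24]
nose x 57.53 tab y [16.83 46.85] mid 31.84
front 148 57.4 at y 55.4; front 154 56.9 at y 53.2; front 160 57.1 at y 50.9; front 166 57.0 at y 48.7; front 250 57.6 at y 14.4; 
455 [(31, -38, 68.2, 96.3), (72, -13, 69.8, 82.6), (77, 49, 70.0, 80.8), (139, -52, 73.1, 58.8), (146, 14, 73.5, 56.2), (183, -13, 75.8, 42.1), (229, 14, 79.2, 23.1), (261, -18, 81.9, 8.8), (286, 13, 84.4, -3.2)]
```

Slot 2: true contact (face 57.3, nose 57.5 mm, offset 0.6 mm, 9 N), refused. On to slot 3.

```bash
python3 -m jog '[[[0,0,-0.4],0],[[0,0,-0.8],0],[[0,0,-1.0],0],[[-0.5,0,-1.0],0],[[-1.1,0,-1.0],0],[[-1.8,0,-1.0],0],[[-2.5,0,-1.0],0],[[-3.1,0,-1.0],0],[[-3.5,0,-1.0],0],[[-3.6,0,-1.0],0],[[-3.6,0,-0.8],0],[[-3.6,0,-0.6],0],[[-3.6,0,-0.4],0],[[-3.6,0,-0.3],0],[[-3.6,0,-0.2],0],[[-3.6,0,-0.1],0],[[-3.6,0,0],0],[[-3.6,0,0.05],0],[[-3.6,0,0.05],0]]'
python3 -c "
from m import *
rep()"
```

```text
t: 20.68
tcp_pos: [0.5861, -0.0423, 0.0092]
tool_rot: [-0.457, 0.544, -0.539, 0.452]
force: [-9.9, 0.7, 4.7]
finger_gap: 0.688
tcp [ 0.5861 -0.0423  0.0092] yaw -9.99 F [-9.5 -0.2  4.5] T [0.1  1.13 0.14]
nose x 57.4 tab y [15.08 46.88] mid 30.98
front 136 57.2 at y 59.8; front 142 56.7 at y 57.6; front 148 56.6 at y 55.4; front 154 56.9 at y 53.2; front 160 56.8 at y 50.9; front 166 57.1 at y 48.7; front 250 57.2 at y 14.4; front 256 57.6 at y 11.7; 
455 [(38, -15, 68.5, 94.1), (48, 48, 68.8, 90.7), (128, -47, 72.5, 62.9), (133, 14, 72.7, 61.1), (173, -7, 75.1, 46.0), (178, -6, 75.5, 44.1), (235, 14, 79.7, 20.5), (266, -17, 82.4, 6.5)]
```

```bash
python3 -m jog '[[[0,0,-0.3],0],[[-0.1,0,-0.5],0],[[-0.15,0,-0.5],0],[[-0.15,0,-0.3],0],[[-0.15,0,-0.2],0],[[-0.15,0,-0.1],0],[[-0.15,0,0],0],[[-0.15,0,0.02],0],[[-0.15,0,0.02],0]]'
python3 -c "
from m import *
rep('w10.png')"
```

```text
t: 21.48
tcp_pos: [0.5869, -0.041, 0.0092]
tool_rot: [-0.457, 0.544, -0.539, 0.452]
force: [-10.5, 0.0, 4.2]
finger_gap: 0.691
tcp [ 0.5869 -0.041   0.0092] yaw -9.93 F [-11.2  -1.    4.4] T [-0.07  1.28  0.25]
nose x 57.27 tab y [14.27 46.94] mid 30.6
front 142 56.3 at y 57.7; front 148 56.2 at y 55.5; front 154 56.1 at y 53.2; front 160 56.4 at y 51.0; front 166 56.3 at y 48.7; front 250 56.8 at y 14.4; front 256 56.7 at y 11.8; 
455 [(43, -13, 68.6, 92.4), (52, 50, 69.0, 89.4), (132, -49, 72.7, 61.5), (138, 16, 73.0, 59.3), (175, -13, 75.2, 45.3), (176, -13, 75.3, 44.9), (238, 13, 79.9, 19.3), (239, 13, 80.0, 18.8), (270, -17, 82.8, 4.7)]
```

View pics/w10.png

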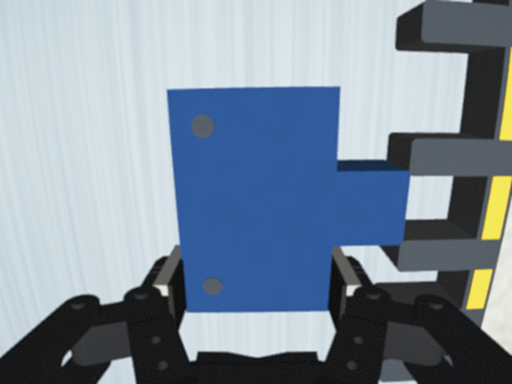

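Slot 3: tab centred, nose pressed into the rounded mouth by about 1 mm and stopped with 11 N, refused. Next is the standoff before slot 4.

```bash
python3 -m jog '[[[0,0,-0.4],0],[[0,0,-0.8],0],[[0,0,-1.2],0],[[-0.5,0,-1.2],0],[[-1.1,0,-1.2],0],[[-1.8,0,-1.2],0],[[-2.5,0,-1.2],0],[[-3.2,0,-1.2],0],[[-3.8,0,-1.2],0],[[-4.2,0,-1.2],0],[[-4.35,0,-1.2],0],[[-4.35,0,-1.0],0],[[-4.35,0,-0.9],0],[[-4.35,0,-0.8],0],[[-4.35,0,-0.8],0]]'
python3 -c "
from m import *
rep()"
```

```text
t: 22.78
tcp_pos: [0.5916, 0.0021, 0.0094]
tool_rot: [0.454, -0.542, 0.542, -0.454]
force: [-0.1, 0.7, -2.9]
finger_gap: 0.693
tcp [0.5914 0.0022 0.0093] yaw -10.06 F [-1.1 -0.1 -3. ] T [-0.12 -0.01 -0.03]
nose x 57.64 tab y [13.84 46.72] mid 30.28
front 130 58.9 at y 61.9; front 136 58.8 at y 59.7; front 142 58.7 at y 57.5; front 148 58.9 at y 55.3; front 154 58.8 at y 53.1; front 250 59.7 at y 13.9; front 256 59.2 at y 11.3; front 262 59.6 at y 8.5; front 268 59.6 at y 5.8; 
455 [(10, -13, 68.1, 103.5), (25, 47, 68.6, 98.5), (123, -47, 72.8, 64.6), (127, 14, 73.0, 63.2), (164, 36, 75.2, 49.3), (172, -5, 75.7, 46.2), (173, -5, 75.8, 45.8), (174, -5, 75.8, 45.4), (178, -9, 76.1, 43.8), (179, -9, 76.2, 43.4), (180, -9, 76.2, 43.0), (181, -9, 76.3, 42.6), (185, -10, 76.6, 41.0), (191, -6, 77.0, 38.6), (244, 14, 81.2, 16.0), (275, -17, 84.1, 1.6)]
```

```bash
python3 -m jog '[[[-0.07,0.05,0],0],[[-0.07,0.05,0],0],[[-0.07,0.05,0.1],0],[[-0.07,0.05,0.2],0],[[-0.07,0.05,0.3],0],[[-0.07,0.05,0.4],0],[[-0.07,0.05,0.5],0],[[-0.08,0.05,0.6],0],[[-0.08,0.05,0.7],0],[[-0.08,0.05,0.8],0],[[-0.08,0.05,0.9],0],[[-0.08,0.05,0.9],0]]'
python3 -c "
from m import *
rep()"
```

```text
t: 23.83
tcp_pos: [0.6003, 0.0019, 0.009]
tool_rot: [0.454, -0.542, 0.542, -0.454]
force: [-2.3, 1.3, 4.3]
finger_gap: 0.686
tcp [0.6003 0.0018 0.009 ] yaw -10.03 F [-2.7  0.6  4.2] T [0.23 0.63 0.06]
nose x 57.21 tab y [14.06 47.21] mid 30.63
front 136 49.6 at y 59.7; front 142 49.8 at y 57.5; 
455 [(14, -13, 67.8, 102.1), (28, 16, 68.2, 97.5), (40, -4, 68.6, 93.5), (41, -4, 68.7, 93.1), (42, -4, 68.7, 92.8), (130, 15, 72.7, 62.1), (168, -17, 74.9, 47.8), (247, 14, 80.9, 14.9), (283, 4, 84.3, -2.1), (286, 5, 84.7, -3.5), (289, 7, 85.0, -5.0), (292, 8, 85.3, -6.5), (295, 10, 85.6, -8.1)]
```

The tab has entered slot 4 by about 7.5 mm with only 2.5 N. I release with a small opening (the comb is near the front finger), then lift clear.

```bash
python3 -m jog '[[[0,0,0],0],[[0,0,0],0],[[0,0,0],0],[[0,0,0],0]]' 6.5
python3 -c "
from m import *
rep()"
```

```text
t: 24.22
tcp_pos: [0.601, 0.0016, 0.0088]
tool_rot: [0.454, -0.541, 0.542, -0.455]
force: [-0.2, 0.0, 0.6]
finger_gap: 0.762
tcp [0.6007 0.0016 0.0088] yaw -10.04 F [-0.9 -1.1  1. ] T [ 0.04 -0.03 -0.04]
nose x 56.87 tab y [14.54 47.22] mid 30.88

455 [(13, -13, 67.9, 102.4), (129, 14, 72.8, 62.5), (168, -16, 75.1, 47.9), (247, 15, 81.1, 14.9), (280, 7, 84.2, -0.6), (282, 7, 84.4, -1.5), (286, 9, 84.9, -3.5), (287, 9, 85.0, -4.0), (288, 9, 85.1, -4.5), (293, 5, 85.6, -7.0)]
```

```bash
python3 -m jog '[[[0,-0.5,0],0],[[0,-1.5,0],0],[[0,-3,0],0],[[0,-5,0],0],[[0,-7,0],0],[[0,-8,0],0],[[-1,-8,-2],0],[[-2,-8,-4],0],[[-3.15,-8,-6.2],0],[[-3.15,-8,-6.2],0],[[-3.15,-8,-6.2],0]]' && python3 -m jog '[[[0,0,0],0],[[0,0,0],0],[[0,0,0],0],[[0,0,0],0],[[0,0,0],0],[[0,0,0],0],[[0,0,0],0],[[0,0,0],0]]' 0 40
python3 - <<'E'
from m import *
s=snap('wrist','w11.png'); Q,tcp,ez,ex=plate(s); print(cv2.approxPolyDP(np.float32(Q),5,True)[:,0].round(1).tolist(),tcp)
E
```

```text
t: 25.18
tcp_pos: [0.5435, 0.0444, 0.0892]
tool_rot: [-0.455, 0.542, -0.541, 0.455]
force: [0.6, -0.7, -0.0]
finger_gap: 0.755
t: 25.85
tcp_pos: [0.5445, 0.0436, 0.0887]
tool_rot: [-0.454, 0.542, -0.542, 0.454]
force: [-0.9, -0.9, 0.1]
finger_gap: -0.002
[[89.5999984741211, 44.599998474121094], [29.700000762939453, 45.900001525878906], [33.099998474121094, -44.70000076293945], [91.4000015258789, -44.0], [92.30000305175781, -14.100000381469727], [120.0999984741211, -13.699999809265137], [118.19999694824219, 14.100000381469727], [90.4000015258789, 21.299999237060547]] [544.53751664  43.57068348]
```

View pics/w11.png

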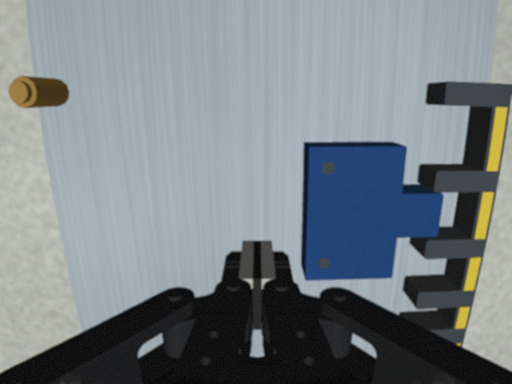

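The plate (302–440, 143–278) sits with its tab in slot 4, with the shut fingers behind its middle at x≈257. I lower the fingers and push from behind.

```bash
python3 -m jog '[[[0,2,0],0],[[0,4,0],0],[[0,5.8,0],0],[[0,7,0],0],[[0,7.3,0],0],[[0,7.3,0],0]]' && python3 -m jog '[[[0,0,0.3],0],[[0,0,0.7],0],[[0,0,1.1],0],[[0,0,1.4],0],[[0,0,1.6],0],[[0,0,1.8],0],[[-0.01,0,2.0],0],[[-0.02,0,2.2],0],[[-0.02,0,2.4],0],[[-0.03,0,2.6],0],[[-0.03,0,2.8],0],[[-0.04,0,3.0],0],[[-0.04,0,3.15],0],[[-0.05,0,3.3],0],[[-0.05,0,3.3],0]]'
python3 -c "
from m import *
rep()
s=snap('wrist'); Q,tcp,ez,ex=plate(s); print(cv2.approxPolyDP(np.float32(Q),5,True)[:,0].round(1).tolist(),tcp)"
```

```text
t: 26.4
tcp_pos: [0.544, 0.0437, 0.015]
tool_rot: [-0.455, 0.542, -0.541, 0.454]
force: [0.2, -0.5, -0.3]
finger_gap: -0.0
t: 27.65
tcp_pos: [0.5778, 0.0382, 0.0157]
tool_rot: [0.454, -0.542, 0.542, -0.455]
force: [-0.6, -0.6, -1.2]
finger_gap: -0.0
tcp [0.5779 0.0382 0.0158] yaw -10.03 F [ 0.3 -0.1 -0.2] T [-0.01 -0.01  0.01]
nose x 59.47 tab y [10.74 44.15] mid 27.44

455 [(73, -39, 73.9, 82.8), (107, 38, 75.6, 70.3), (192, -41, 80.9, 36.4), (208, 11, 82.2, 29.5), (239, -13, 84.8, 15.4), (242, 9, 85.1, 14.0)]
[[12.0, 47.79999923706055], [19.0, -9.600000381469727], [39.70000076293945, -7.800000190734863], [72.5999984741211, -27.0], [74.19999694824219, -16.600000381469727], [101.9000015258789, -15.699999809265137], [102.30000305175781, 11.899999618530273], [74.0999984741211, 19.0], [72.30000305175781, 44.099998474121094]] [577.85536663  38.24906983]
```

```bash
python3 -m jog '[[[0,0,0.1],0],[[0,0,0.2],0],[[0,0,0.3],0],[[-0.01,0,0.4],0],[[-0.01,0,0.45],0],[[-0.01,0,0.5],0],[[-0.01,0,0.55],0],[[-0.01,0,0.6],0],[[-0.01,0,0.65],0],[[-0.01,0,0.65],0]]'
python3 - <<'E'
from m import *
st=manip.sense(); print(st['force'],st['ft_torque'])
s=snap('wrist'); Q,tcp,ez,ex=plate(s); print(cv2.approxPolyDP(np.float32(Q),5,True)[:,0].round(1).tolist(),tcp)
E
```

```text
t: 28.58
tcp_pos: [0.5827, 0.0375, 0.0158]
tool_rot: [-0.455, 0.542, -0.541, 0.454]
force: [-4.2, 0.7, 3.9]
finger_gap: -0.002
[-4.23911072  0.73310244  3.92671531] [ 0.10197729  0.65026131 -0.00916937]
[[12.100000381469727, 47.79999923706055], [19.100000381469727, -9.5], [37.5, -7.199999809265137], [72.5999984741211, -26.799999237060547], [74.5999984741211, -16.399999618530273], [102.0999984741211, -14.899999618530273], [102.0999984741211, 12.600000381469727], [74.30000305175781, 15.0], [72.80000305175781, 43.70000076293945]] [582.66304816  37.51092303]
```

```bash
python3 -m jog '[[[0,0,0.08],0],[[0,0,0.16],0],[[0,0,0.24],0],[[0,0,0.32],0],[[0,0,0.4],0],[[0,0,0.4],0],[[0,0,0.4],0]]'; python3 -m jog '[[[0,0,0],0],[[0,0,0],0],[[0,0,-0.5],0],[[0,0,-1.0],0],[[0,0,-2],0],[[0,0,-4],0],[[0,-2,-5],0],[[0,-5,-5],0],[[0,-9,-5],0],[[0,-12,-5],0],[[0,-13,-5],0],[[0,-13,-5],0]]'
python3 - <<'E'
from m import *
s=snap('wrist','w12.png'); Q,tcp,ez,ex=plate(s); print(cv2.approxPolyDP(np.float32(Q),4,True)[:,0].round(1).tolist(),tcp)
def blob(s):
    g=s['frame'].astype(int); hs=cv2.cvtColor(s['frame'],cv2.COLOR_RGB2HSV); 
    W=P=None
    st=manip.sense(); 
    def tf(c,r,z=.032): p=ray2plane(s,(c,r),z)[0,:2]*1000-tcp; return p@ez,p@ex
    gg=g.sum(2)//3
    for r in range(130,300,8):
        row=gg[r]; e=[(c,int(row[c+2]-row[c-2])) for c in range(250,480) if abs(row[c+2]-row[c-2])>20 and abs(row[c+2]-row[c-2])==max(abs(row[k+2]-row[k-2]) for k in range(c-3,c+4))]
        print(r,[(c,d,round(tf(c,r)[0],1),round(tf(c,r)[1],1)) for c,d in e])
blob(s)
pm=cv2.inRange(cv2.cvtColor(s['frame'],cv2.COLOR_RGB2HSV),(12,110,60),(24,255,255))
for n in ('top','wrist'):
    t=snap(n); pm=cv2.inRange(cv2.cvtColor(t['frame'],cv2.COLOR_RGB2HSV),(12,110,60),(24,255,255))
    for c in cv2.findContours(pm,0,2)[0]:
        if cv2.contourArea(c)>(8 if n=='top' else 30): print(n,'brass',cv2.boundingRect(c),ray2plane(t,c[:,0].mean(0),.028).round(3))
    if n=='top': print([ (c[:,0].mean(0).round(),) for c in tpose(t)[1]])
E
```

```text
t: 29.22
tcp_pos: [0.5828, 0.0375, 0.0155]
tool_rot: [-0.457, 0.544, -0.539, 0.452]
force: [-9.7, 1.6, 7.1]
finger_gap: -0.003
t: 30.22
tcp_pos: [0.5418, 0.0449, 0.1491]
tool_rot: [0.452, -0.539, 0.544, -0.457]
force: [0.8, -0.2, -0.2]
finger_gap: -0.002
[[53.400001525878906, 44.29999923706055], [57.599998474121094, -44.400001525878906], [115.5, -45.099998474121094], [118.0, -15.899999618530273], [145.3000030517578, -14.300000190734863], [145.6999969482422, 12.600000381469727], [116.80000305175781, 15.899999618530273], [114.5, 43.400001525878906]] [540.05684054  45.11566085]
130 [(425, -147, np.float64(136.2), np.float64(50.1)), (441, 100, np.float64(149.8), np.float64(50.4)), (455, 64, np.float64(161.9), np.float64(50.7))]
138 [(320, -150, np.float64(51.9), np.float64(42.7)), (326, 42, np.float64(56.7), np.float64(42.8)), (400, 97, np.float64(116.2), np.float64(43.4)), (424, -146, np.float64(136.2), np.float64(43.7)), (441, 100, np.float64(150.7), np.float64(44.0)), (454, 67, np.float64(162.0), np.float64(44.2))]
146 [(320, -151, np.float64(52.2), np.float64(36.5)), (326, 49, np.flo
[... 5456 characters left out ...]
4(-101.9)), (373, -83, np.float64(109.6), np.float64(-102.2)), (379, -40, np.float64(115.3), np.float64(-102.4)), (384, 32, np.float64(120.1), np.float64(-102.5)), (428, 102, np.float64(163.2), np.float64(-104.2))]
top brass (455, 244, 10, 48) [[ 0.195 -0.686  0.028]]
top brass (421, 244, 29, 48) [[ 0.197 -0.569  0.028]]
top brass (56, 241, 24, 8) [[0.288 0.657 0.028]]
top brass (437, 201, 4, 11) [[ 0.406 -0.62   0.028]]
top brass (426, 150, 4, 14) [[ 0.582 -0.593  0.028]]
top brass (199, 144, 5, 5) [[0.626 0.196 0.028]]
top brass (55, 135, 20, 40) [[0.602 0.682 0.028]]
[(array([456., 212.]),), (array([379., 208.]),), (array([379., 152.]),)]
wrist brass (71, 82, 40, 23) [[0.424 0.144 0.028]]
```

The plate is home: at 9.7 N the push moved it no further. Its shoulders run directly into the wall tops at 116–117 mm, where the 44 mm comb puts its front face at about 118, with no gap visible between them. The arm is clear, so I hand in.

```bash
python3 -c "
from m import *
t=snap('wrist');print(manip.sense()['t'],manip.sense()['force'].round(1));print(workorder.sign_off())"
```

```text
30.4167 [ 0.3  0.4 -0.6]
the job is handed in; nothing more can be done
None
```

The plate on the base has the 30 mm tab. It now sits fully home in slot 4, and I handed the job in at 30 s. I gripped it by one shoulder, slid it along the base plate and offered it squarely to slots 1, 2 and 3, which all refused it at 7–11 N. In slot 4 the tab entered freely, and I pushed it home from behind with the shut fingers.

**Last checks:**
- **Home:** it moved no further under a 9.7 N push, and the shoulders lie against the comb with no visible gap.
- **Arm:** it was clear, with about 0 N on the wrist.
- **Other objects:** the left and front pins measured where they started. I did not re-measure the right pin, the mouse, the mug or the other two plates, but the arm went nowhere near them.

**What went wrong on the way:**
- **False first round:** the 10 N I first read as "refused" was mostly drag from pressing on the base. The tab stopped up to 3.5 mm short at slots 1 to 3, and 0.7 mm short of slot 4. It had entered nothing, so I repeated the offers in order from slot 1 with true contact, centred within about 0.6 mm.
- **Slight lift:** while easing that pressure, the wrist briefly read about −3 N, and the fingers rose up to 0.8 mm. The plate may have been carried a fraction of a millimetre during the slide back to slot 1 and again just before slot 4. I lowered it each time, before offering or entering.

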